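# Put the kings and rooks away in their holders

## Task

The game is over: put the two kings and two rooks away, each standing upright on the floor of the holder of its own colour and foot shape (round for kings, square for rooks, with each rook turned square to its holder). The red king was left in the white rook's holder by mistake, so it has to come out before the white rook can go in. Leave the vase and the desk organiser where they stand.

Things in the scene. Friction and masses are not known exactly. Their poses are not given: they have to be found in the camera images.
- red_king: red plastic chess king, loose, about 60 g, 85 mm tall: round foot 38 mm across and 10 mm thick (tapering to the column by 16 mm), plain round column 26 mm across from 16 to 66 mm up (grip it here), a small cross on top. Origin: centre of the underside; z up through the cross. At the start it stands in the recess of the white rook's holder.
- red_rook: red plastic chess rook (tower), loose, about 50 g, 65 mm tall: square foot 36 x 36 mm and 12 mm thick, plain square column 26 x 26 mm from 12 to 57 mm up (grip it by two parallel faces), four battlements above. Origin: centre of the underside; z up; x and y square to its faces. Starts upright on the board, turned any way.
- red_king_holder: red round holder for the red king, a low dish fixed to the board: 64 mm across outside, rim 10 mm above the board, rim wall 5 mm; round recess 54 mm across, 6 mm deep, flat dark grey felt floor 4 mm above the board. Origin: centre of the underside, on the board; z up.
- red_rook_holder: red square holder for the red rook, a low dish fixed to the board: 64 x 64 mm outside, rim 10 mm above the board, rim wall 5 mm; square recess 54 x 54 mm, 6 mm deep, flat dark grey felt floor 4 mm above the board. Origin: centre of the underside, on the board; z up; x and y square to its sides.
- white_king: white plastic chess king, loose, about 60 g, 85 mm tall: round foot 38 mm across and 10 mm thick (tapering to the column by 16 mm), plain round column 26 mm across from 16 to 66 mm up (grip it here), a small cross on top. Origin: centre of the underside; z up through the cross. Starts upright on the board.
- white_rook: white plastic chess rook (tower), loose, about 50 g, 65 mm tall: square foot 36 x 36 mm and 12 mm thick, plain square column 26 x 26 mm from 12 to 57 mm up (grip it by two parallel faces), four battlements above. Origin: centre of the underside; z up; x and y square to its faces. Starts upright on the board, turned any way.
- white_king_holder: white round holder for the white king, a low dish fixed to the board: 64 mm across outside, rim 10 mm above the board, rim wall 5 mm; round recess 54 mm across, 6 mm deep, flat dark grey felt floor 4 mm above the board. Origin: centre of the underside, on the board; z up.
- white_rook_holder: white square holder for the white rook, a low dish fixed to the board: 64 x 64 mm outside, rim 10 mm above the board, rim wall 5 mm; square recess 54 x 54 mm, 6 mm deep, flat dark grey felt floor 4 mm above the board. Origin: centre of the underside, on the board; z up; x and y square to its sides. The red king stands in it at the start.
- vase: bystander: empty blue ceramic vase, loose, 135 mm tall, 90 mm across at its belly, standing at the far side of the board. Origin: centre of the underside; z up. Leave it alone.
- organiser: bystander: aluminium desk organiser with upright plates forming slots, loose, 90 x 170 x 89 mm (x, y, z), standing at the far side of the board. Origin: centre of the underside; z up; x across its depth. Leave it alone.

How it is judged:
By the outcome, as a careful person would: the job done as asked, in the order asked, and still so for the second after the job is handed in, with the robot touching nothing.
It also fails if it takes over 115 s, if anything falls off the work surface, if the arm or the gripper's body presses on something with over 40 N, if the wrist force passes 120 N, or if a joint passes its speed limit or range.

## Robot

A 6-joint arm with a two-finger parallel gripper is mounted at the origin on the work surface. World frame = base frame: x ahead of the robot, y to its left, z up, the work surface at z = 0. Lengths are in mm, angles in degrees, forces in N, time in s.
With the tool pointing down it reaches from about 350 to 850 mm from the base axis. Payload 8.1 kg.
Tool frame: the origin (TCP) lies midway between the tips of the shut fingers; the grasp point (between the pads) lies 19 mm behind it; z points along the fingers, y is the line along which they close (so a half turn about z gives the same grasp; the last joint's range is limited). The gripper opens to 85 mm and grips with 20 to 120 N. Pads are 22 mm wide; open, the fingers measure 114 mm over their backs; the gripper's body (76 mm by 85 mm) begins 54 mm behind the grasp point. The pads swing forward as they close: fully open they stand 13 mm farther back than shut.
Start: joints at [71.425, 7.471, 85.268, -0, 87.261, -4.893], TCP at [141.9, 582.984, 231.292] pointing down, gripper open.
Joint ranges: [-169.43, 169.43], [-51.17, 129.36], [1.28, 143.12], [-76.62, 256.62], [0, 156.53], [-152.29, 152.29]. Speed limits (degrees/s): [136.94, 136.94, 159.86, 180, 180, 180].

## Interface

Orientations are given as [roll, pitch, yaw] about the fixed x, y, z axes, in that order (R = Rz(yaw) Ry(pitch) Rx(roll)).
In Python, from bench import r gives the robot as it stands.
- The arm moves only by the tool shift_gripper, called as name(argument=value, ...), one argument or row to a line, values as JSON. Schema: {"type":"object","properties":{"increments":{"type":"object","properties":{"offsets":{"type":"array","items":{"type":"array","items":{"type":"number"},"minItems":7,"maxItems":7},"minItems":1,"maxItems":8}},"additionalProperties":false,"required":["offsets"]},"clamp_n":{"type":"number"},"only":{"type":"string"},"quiet":{"type":"boolean"},"lines":{"type":"string"}},"required":["increments"],"additionalProperties":false}. increments is an object whose key "offsets" holds a list of rows, 1 to 8 of them, each of 7 numbers: a rotation vector rx, ry, rz in degrees, then dx, dy, dz in mm, then the finger opening in mm; each row is the pose to reach, as a shift and turn from the pose commanded when the call began, along the tool's axes at that moment; what a row does not reach only later rows make up. A row lasts 1/8 s, in which the tool goes at most 62.5 mm and 10.7 degrees, less where a joint would pass 70% of its speed; a pose out of reach is approached as far as the arm can. The fingers move at their own pace and stop on an object; clamp_n is the grip in N (left out, the last holds). Time passes only in rows, so rows that do not move let the fingers close. The tool returns the time, the measured TCP pose, the force, the opening and the grip force at its end. only (a regular expression) keeps the lines of the reply that match it, lines (a string "A,B") keeps lines A to B, and quiet returns only ok. Input that does not fit is refused with a message, and nothing moves.
- r.sense(): the state, without advancing time (a new reading comes with each control period).
- r.snapshot(name): name is "scene" or "side" or "wrist"; returns a dict with "pixels" (480x640x3 uint8, blue, green, red), "fx", "fy", "cx", "cy" (pixels), "pose" (4x4, takes a point from camera to world coordinates). Camera axes: x right, y up, looking along -z (the intrinsics and any distortion apply to the point x, -y, -z); pixel columns grow to the right and rows downward; lengths in mm; the calibration is good to about 2 mm. A picture is of the moment at which its call begins. There is no depth.
- r.hand_in(): hands the job in; it is judged then, once.
The state is a dict: "time": time; "joint_pos": joint angles; "qd": joint speeds; "joint_efforts": joint torques, N m; "tool_pos": TCP position; "tcp_rot": TCP orientation; "ft_force": force on the tool from outside, world axes, zero at the start; "wrist_torque": the same for the moment, N m; "finger_gap": finger opening in mm; "grip_force": force on a finger pad.
Only numpy, scipy, OpenCV 4.12 (cv2) and the standard library are available. Lean on these libraries where they do the work, as an engineer would, in place of code of your own. Each camera call takes 0.05 s, during which the arm holds its last target. There are 200 camera calls.

## Working session

There is one attempt and no reset: what is moved stays moved. The work goes in short steps, Python scripts to look and compute and a tool call to move; the robot and the scene stay as the last step left them, time stands still between calls to the robot, and variables do not carry over. Pictures are saved under pics/ and viewed, at most 14 in all, crops included, and the job is handed in when it is done.

```bash
ls; mkdir -p pics
```

Run:
```python
from bench import r
import cv2
for n in("scene","side"):
    s=r.snapshot(n); cv2.imwrite(f"pics/{n}0.png",s["pixels"]); print(n,s["fx"],s["fy"],s["cx"],s["cy"],s["pose"], [k for k in s])
print(r.sense())
```

```text
bench.py
pics
scene 497.1154978184097 497.1154978184097 321.20095882582194 247.76650126367923 [[-3.16378329e-01 -7.19928507e-01  6.17744039e-01  1.12977132e+03]
 [ 9.48630324e-01 -2.41677106e-01  2.04187868e-01  1.91180548e+02]
 [ 2.29392484e-03  6.50611345e-01  7.59407411e-01  7.09706516e+02]
 [ 0.00000000e+00  0.00000000e+00  0.00000000e+00  1.00000000e+00]] ['pixels', 'fx', 'fy', 'cx', 'cy', 'pose']
side 445.13235098110744 445.13235098110744 318.49708758160915 238.98231301005876 [[ 7.27811605e-01  5.29344178e-01 -4.35987395e-01  2.40183450e+02]
 [-6.85720454e-01  5.69916922e-01 -4.52749556e-01 -3.79792331e+02]
 [ 8.81625303e-03  6.28481856e-01  7.77774280e-01  6.96608079e+02]
 [ 0.00000000e+00  0.00000000e+00  0.00000000e+00  1.00000000e+00]] ['pixels', 'fx', 'fy', 'cx', 'cy', 'pose']
{'time': 0.1, 'joint_pos': array([ 7.14237769e+01,  7.51193352e+00,  8.53252926e+01, -2.05029540e-04,
        8.72620990e+01, -4.89131552e+00]), 'qd': array([ 0.11938724, -0.10274734, -0.16629773, -0.05810719,  0.12715316,
       -0.08036832]), 'joint_efforts': array([ 2.10906779e-03, -5.70953500e+01, -5.01942337e+01, -6.73854402e-05,
        7.92670209e-03, -4.52125812e-05]), 'tool_pos': array([141.74612103, 582.48513336, 230.31573276]), 'tcp_rot': array([-1.79901019e+02, -8.26500552e-03,  1.66315095e+02]), 'ft_force': array([ 0.5840067 , -0.22499643, -0.37666077]), 'wrist_torque': array([-0.00936615, -0.06059235,  0.04476712]), 'grip_force': 0.0, 'finger_gap': 85.29289545375146}
```

View pics/scene0.png

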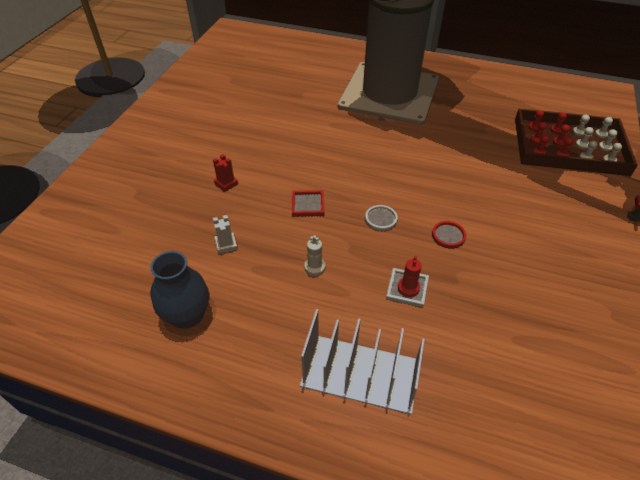

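View pics/side0.png

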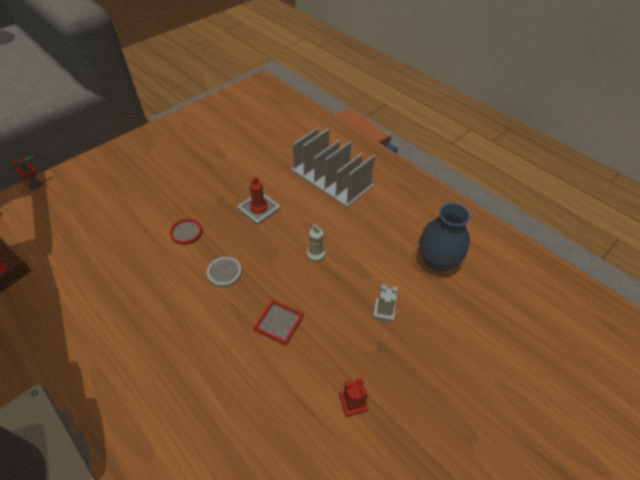

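The scene view shows the red rook at (225,172), white rook (224,235), white king (315,255) and red king (410,278) in the white square holder (408,287). The other holders are red square (308,203), white round (381,217) and red round (449,234). The vase is at (180,292) and the organiser at (362,372).

The side view shows the same layout: red rook (354,397), white rook (386,302), white king (316,245), red king (258,197).

Create h.py:
```python
from bench import r
import cv2, numpy as np
def H(s,z):
    """homography: world plane height z (x,y,1) -> pixel"""
    P=np.linalg.inv(s["pose"]); K=np.array([[s["fx"],0,s["cx"]],[0,s["fy"],s["cy"]],[0,0,1]])
    M=K@np.diag([1,-1,-1])@P[:3]
    return np.c_[M[:,0],M[:,1],M[:,2]*z+M[:,3]]
def toplane(s,px,z):
    return cv2.perspectiveTransform(np.float64(px).reshape(-1,1,2),np.linalg.inv(H(s,z))).reshape(-1,2)
def topx(s,p):
    p=np.float64(p); q=H(s,p[2])@[p[0],p[1],1]; return q[:2]/q[2]
def red(s):
    h=cv2.cvtColor(s["pixels"],cv2.COLOR_BGR2HSV); b,g,rr=cv2.split(s["pixels"].astype(int))
    return ((rr>70)&(g<rr*.28)&(b<rr*.32)).astype(np.uint8)*255
def white(s):
    h=cv2.cvtColor(s["pixels"],cv2.COLOR_BGR2HSV)
    return ((h[...,1]<75)&(h[...,2]>150)).astype(np.uint8)*255
def blobs(m,a=60):
    return [c for c in cv2.findContours(m,cv2.RETR_EXTERNAL,cv2.CHAIN_APPROX_NONE)[0] if cv2.contourArea(c)>a]
```

Run:
```python
from h import *
for n in("scene","side"):
    s=r.snapshot(n)
    for f in(red,white):
        m=f(s)
        for c in blobs(m):
            x,y,w,h=cv2.boundingRect(c)
            p=toplane(s,c,10).astype(np.float32); (cx,cy),(a,b),t=cv2.minAreaRect(p)
            if not(150<cx<900 and -500<cy<500): continue
            print(n,f.__name__,(x,y,w,h),"rect z10",*np.round([cx,cy,a,b,t],1))
        cv2.imwrite(f"pics/{n}_{f.__name__}.png",m)
```

```text
scene red (398, 280, 21, 15) rect z10 599.2 174.5 26.4 35.2 0.7
scene red (406, 257, 15, 15) rect z10 546.1 173.7 26.5 29.1 53.9
scene red (433, 222, 33, 24) rect z10 448.9 221.6 59.1 61.2 18.6
scene red (292, 191, 32, 23) rect z10 453.8 -61.9 63.3 62.7 18.6
scene red (213, 159, 17, 8) rect z10 398.8 -281.2 23.5 35.3 18.6
scene white (367, 350, 28, 57) rect z10 775.7 171.1 89.2 28.3 3.7
scene white (346, 329, 35, 72) rect z10 759.1 138.8 126.6 29.2 3.2
scene white (389, 328, 26, 84) rect z10 749.6 200.4 137.4 28.5 3.8
scene white (305, 320, 34, 71) rect z10 764.3 72.4 125.5 27.0 6.0
scene white (325, 319, 35, 77) rect z10 756.5 105.6 136.3 28.4 4.9
scene white (387, 268, 42, 36) rect z10 593.5 173.0 63.5 63.9 2.9
scene white (366, 205, 32, 23) rect z10 444.8 88.1 60.6 59.8 52.0
```

Run:
```python
from h import *
s=r.snapshot("scene")
for n,p in dict(rr=(226,182),wr=(226,243),wk=(315,266),rk=(409,288),vase=(182,310)).items(): print(n,toplane(s,[p],6).round())
s=r.snapshot("side")
for n,p in dict(rr=(354,404),wr=(386,310),wk=(316,254),rk=(258,208),rs=(279,322),vase=(445,262)).items(): print(n,toplane(s,[p],6).round())
w=r.snapshot("wrist"); print(w["pose"].round(3),w["fx"],w["cx"]); cv2.imwrite("pics/w0.png",w["pixels"])
```

```text
rr [[ 448. -245.]]
wr [[ 603. -171.]]
wk [[602.   5.]]
rk [[596. 176.]]
vase [[ 763. -176.]]
rr [[ 444. -252.]]
wr [[ 604. -177.]]
wk [[598.  -2.]]
rk [[591. 170.]]
rs [[450. -66.]]
vase [[ 766. -185.]]
[[ 2.36000e-01 -9.36000e-01 -2.59000e-01  7.72220e+01]
 [ 9.72000e-01  2.28000e-01  6.30000e-02  5.98695e+02]
 [-0.00000e+00 -2.67000e-01  9.64000e-01  3.72957e+02]
 [ 0.00000e+00  0.00000e+00  0.00000e+00  1.00000e+00]] 372.401731993061 318.0390247915204
```

View pics/w0.png

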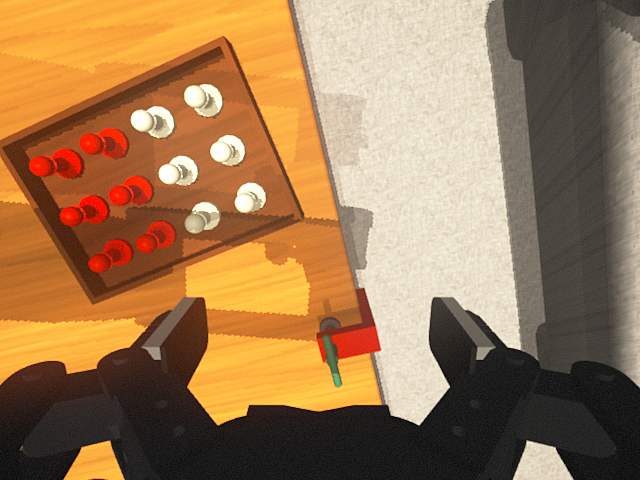

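The wrist view shows only the piece box, with the fingers covering rows below about 300. I'll raise the arm over the centre so that one wrist picture covers everything.

Create go.py:
```python
# go.py x y z yaw : prints tool-axis shift and rz to get the TCP there pointing down
import sys
from h import r,np
from scipy.spatial.transform import Rotation as R
t=np.array(sys.argv[1:4],float); yaw=float(sys.argv[4]); s=r.sense()
A=R.from_euler('xyz',s["tcp_rot"],degrees=True); B=R.from_euler('xyz',[180,0,yaw],degrees=True)
print("rotvec",(A.inv()*B).as_rotvec(degrees=True).round(1),"shift",A.inv().apply(t-s["tool_pos"]).round(1),"t",round(s["time"],2))
```

```bash
python3 go.py 560 0 330 180
```

```text
rotvec [ -0.   -0.  -13.7] shift [-544.1 -467.5  -98.8] t 0.35
```

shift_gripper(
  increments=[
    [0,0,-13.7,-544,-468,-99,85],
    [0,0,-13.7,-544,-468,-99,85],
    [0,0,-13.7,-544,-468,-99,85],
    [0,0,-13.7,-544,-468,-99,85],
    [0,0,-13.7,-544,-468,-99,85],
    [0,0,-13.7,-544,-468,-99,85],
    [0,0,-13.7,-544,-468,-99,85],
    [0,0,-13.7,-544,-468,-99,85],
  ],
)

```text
refused: increments: the value is not of type 'object' (schema: type "object"). Nothing was moved.
```

Nothing moved. I misread the format; it is an object with the rows under "offsets". Resending.

shift_gripper(
  increments={"offsets":[[0,0,-13.7,-544,-468,-99,85],[0,0,-13.7,-544,-468,-99,85],[0,0,-13.7,-544,-468,-99,85],[0,0,-13.7,-544,-468,-99,85],[0,0,-13.7,-544,-468,-99,85],[0,0,-13.7,-544,-468,-99,85],[0,0,-13.7,-544,-468,-99,85],[0,0,-13.7,-544,-468,-99,85]]},
)

```text
time: 1.35
tool_pos: [430.9, 178.9, 300.2]
tcp_rot: [180.0, 0.1, -180.0]
ft_force: [1.1, 1.6, -0.6]
finger_gap: 85.0
grip_force: 0.0
```

```bash
python3 go.py 560 0 330 180
```

```text
rotvec [0.  0.1 0. ] shift [-129.  -178.9  -29.7] t 1.35
```

shift_gripper(
  increments={"offsets":[[0,0,0,-129,-179,-30,85],[0,0,0,-129,-179,-30,85],[0,0,0,-129,-179,-30,85],[0,0,0,-129,-179,-30,85],[0,0,0,-129,-179,-30,85],[0,0,0,-129,-179,-30,85]]},
)

```text
time: 2.1
tool_pos: [558.8, 2.2, 329.3]
tcp_rot: [180.0, -0.0, -180.0]
ft_force: [0.1, 0.4, 0.0]
finger_gap: 85.0
grip_force: 0.0
```

Run:
```python
from h import *
s=r.snapshot("wrist"); print(s["pose"].round(3)); cv2.imwrite("pics/w1.png",s["pixels"])
```

```text
[[-1.00000e-03 -9.64000e-01 -2.67000e-01  4.92302e+02]
 [ 1.00000e+00 -0.00000e+00 -1.00000e-03  1.94400e+00]
 [ 1.00000e-03 -2.67000e-01  9.64000e-01  4.71383e+02]
 [ 0.00000e+00  0.00000e+00  0.00000e+00  1.00000e+00]]
```

View pics/w1.png

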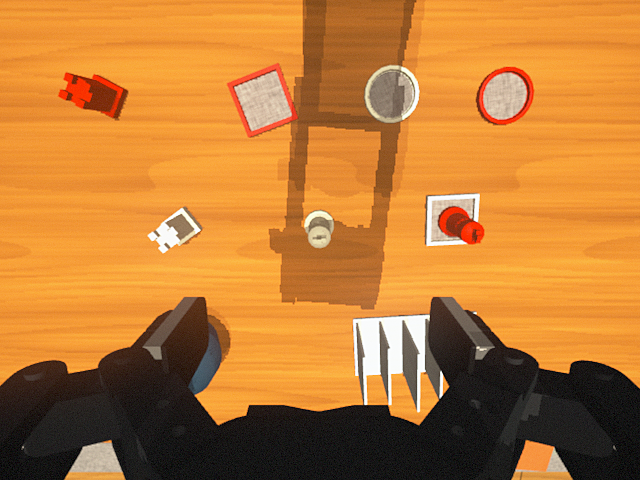

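The wrist view is clear. Along the top row are red rook (92,92), red square holder (263,100), white round holder (391,94) and red round holder (505,96). Below them are white rook (175,230), white king (319,230) and red king (460,225) in the white square holder (452,220). I'll measure the holders here.

Add to h.py:
```python
def white(s):
    h=cv2.cvtColor(s["pixels"],cv2.COLOR_BGR2HSV)
    m=((h[...,1]<80)&(h[...,2]>95)).astype(np.uint8)*255
    return m
def rects(s,z=10,amin=100):
    for f in(red,white):
        for c in blobs(cv2.morphologyEx(f(s),cv2.MORPH_CLOSE,np.ones((3,3))),amin):
            x,y,w,h=cv2.boundingRect(c); 
            if y+h>300 and w>100: continue
            p=toplane(s,c,z).astype(np.float32); (cx,cy),(a,b),t=cv2.minAreaRect(p)
            print(f.__name__,(x,y,w,h),"rect",np.round([cx,cy,a,b,t],1),"circ",np.round(cv2.minEnclosingCircle(p)[0]+(cv2.minEnclosingCircle(p)[1],),1))
```

Run:
```python
from h import *
rects(r.snapshot("wrist"))
rects(r.snapshot("side"))
```

```bash
python3 go.py 660 173 260 180
```

```text
red (438, 207, 46, 37) rect [601.3 185.6  64.   36.1  63.8] circ [604.3 184.4  32.3]
red (59, 73, 66, 44) rect [ 443.7 -260.6   65.9   42.6   62.9] circ [ 443.9 -260.    38.5]
red (478, 67, 55, 58) rect [446.7 220.3  62.   62.4  22.8] circ [446.5 219.9  31.9]
white (546, 447, 22, 25) rect [972.2 376.2  32.5  46.   84.2] circ [972.  374.1  27. ]
white (69, 442, 53, 30) rect [ 966.4 -342.5   55.    80.9    0. ] circ [ 972.  -342.7   45. ]
white (193, 348, 19, 39) rect [ 811.  -158.2   18.2   65.    61.7] circ [ 809.1 -161.9   32.9]
white (143, 326, 30, 34) rect [ 766.9 -222.2   28.7   55.6   66.6] circ [ 770.  -214.2   28.1]
white (352, 314, 91, 98) rect [806.2 116.8 157.2 125.4   3.8] circ [799.9 112.8  91.1]
white (440, 298, 55, 62) rect [745.5 203.4 113.6  30.1  40.3] circ [747.8 200.7  57. ]
white (304, 210, 29, 38) rect [605.7   1.8  36.1  47.4  74.4] circ [606.2   4.1  24.3]
white (147, 207, 53, 46) rect [ 609.8 -182.    35.9   63.3   35.1] circ [ 607.9 -183.2   34.5]
white (425, 194, 54, 52) rect [594.3 171.9  65.3  65.8   3.1] circ [593.4 170.8  44.5]
white (483, 74, 43, 46) re
[... 805 characters left out ...]
 rect [443.8 216.8  41.9  46.5  47.1] circ [444.  216.4  24.4]
white (238, 194, 42, 30) rect [592.3 169.7  68.3  69.6   2.7] circ [591.  168.3  43.7]
white (292, 163, 81, 44) rect [768.7 131.   91.5 170.3   3.6] circ [767.5 129.8  93.3]
white (148, 69, 109, 53) rect [748.6 592.   16.3 348.4  89.8] circ [748.6 591.7 174.3]
white (0, 26, 93, 106) rect [4.0220e+02 1.0563e+03 2.3550e+02 5.3710e+02 7.0000e-01] circ [ 409.8 1053.8  286.8]
white (325, 0, 315, 182) rect [1545.8  310.3 1021.6 1003.3   22.2] circ [1595.6  191.2  631.4]
white (33, 0, 67, 25) rect [7.0170e+02 1.3425e+03 1.5150e+02 2.4710e+02 6.0000e-01] circ [ 691.6 1343.6  136.3]
rotvec [0.  0.  0.1] shift [-101.7  169.9   69.7] t 2.25
```

shift_gripper(
  increments={"offsets":[[0,0,0,-102,170,70,85],[0,0,0,-102,170,70,85],[0,0,0,-102,170,70,85],[0,0,0,-102,170,70,85],[0,0,0,-102,170,70,85],[0,0,0,-102,170,70,85]]},
)

```text
time: 3.0
tool_pos: [660.7, 171.9, 260.2]
tcp_rot: [-180.0, 0.0, -179.9]
ft_force: [0.6, 0.5, 0.7]
finger_gap: 84.9
grip_force: 0.0
```

Add to h.py:
```python
def top(s,near,f,rad=60):
    """blob of colour f whose z=10 points lie near a world xy; print centre by rect/circle at few heights"""
    m=f(s); u,v=topx(s,[*near,40]); d=np.zeros_like(m); cv2.circle(d,(int(u),int(v)),rad,255,-1)
    c=max(blobs(m&d,30),key=cv2.contourArea)
    for z in(6,10,60):
        p=toplane(s,c,z).astype(np.float32); a=cv2.minAreaRect(p); k=cv2.minEnclosingCircle(p)
        print("z",z,"rect",np.round([*a[0],*a[1],a[2]],1),"circ",np.round([*k[0],k[1]],1))
```

Run:
```python
from h import *
s=r.snapshot("wrist"); top(s,(594,173),red); rects(s); cv2.imwrite("pics/w2.png",s["pixels"]); print(s["pose"][:3,3])
```

```text
z 6 rect [5.946e+02 1.743e+02 3.360e+01 3.600e+01 1.000e-01] circ [596.2 174.4  18.7]
z 10 rect [5.946e+02 1.743e+02 3.330e+01 3.570e+01 1.000e-01] circ [596.2 174.4  18.5]
z 60 rect [5.945e+02 1.739e+02 2.900e+01 3.110e+01 1.000e-01] circ [595.9 174.   16.2]
red (303, 119, 36, 36) rect [594.9 174.4  35.9  33.9  86.8] circ [596.2 174.4  18.5]
red (349, 0, 44, 10) rect [4.764e+02 2.203e+02 7.400e+00 3.990e+01 1.000e-01] circ [472.7 220.2  19.9]
red (38, 0, 76, 27) rect [ 4.839e+02 -5.330e+01  2.160e+01  6.960e+01  1.000e-01] circ [473.1 -53.4  34.8]
white (518, 440, 45, 24) rect [9.891e+02 4.634e+02 3.690e+01 5.820e+01 1.000e-01] circ [992.7 463.6  32.5]
white (74, 440, 45, 23) rect [ 9.890e+02 -1.187e+02  3.520e+01  5.790e+01  1.000e-01] circ [ 992.9 -118.8   31.9]
white (475, 344, 20, 15) rect [841.7 370.6  17.3  23.    9.4] circ [842.8 370.4  12.9]
white (450, 301, 30, 34) rect [799.6 341.2  52.8  13.5  39.9] circ [796.9 344.5  26.4]
white (108, 130, 34, 30) rect [ 6.032e+02 -2.590e+01  2.870e+01  3.360e+01  1.000e-01] circ [601.2 -25.5  17.4]
white (140, 125, 33, 37) rect [601.    8.2  36.3  29.2   7.6] circ [601.2   4.9  18.6]
white (286, 102, 66, 68) rect [595.1 172.5  63.8  64.4   3.3] circ [594.9 172.8  44.4]
white (210, 0, 40, 8) rect [4.758e+02 8.950e+01 5.700e+00 3.620e+01 1.000e-01] circ [472.9  89.5  18.1]
white (47, 0, 43, 15) rect [ 4.789e+02 -6.030e+01  1.150e+01  3.900e+01  1.000e-01] circ [473.1 -60.3  19.5]
[594.0452875  171.69832772 402.19633845]
```

View pics/w2.png

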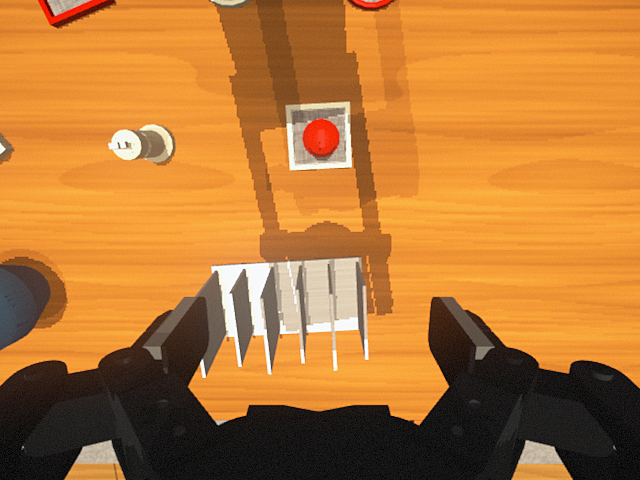

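Seen from straight above, the red king is at (321,137), which gives (595.5, 174.2). Its holder gives (595, 172.5), turned 3°. Now the grasp.

shift_gripper(
  increments={"offsets":[[0,0,0,65,2.3,100,85],[0,0,0,65,2.3,100,85],[0,0,0,65,2.3,140,85],[0,0,0,65,2.3,190,85],[0,0,0,65,2.3,224,85],[0,0,0,65,2.3,224,85],[0,0,0,65,2.3,224,85]]},
  clamp_n=40,
)

```text
time: 3.92
tool_pos: [597.5, 173.8, 38.0]
tcp_rot: [180.0, 0.2, 180.0]
ft_force: [0.4, 0.2, 1.5]
finger_gap: 85.5
grip_force: 0.0
```

shift_gripper(
  increments={"offsets":[[0,0,0,0,0,0,20],[0,0,0,0,0,0,20],[0,0,0,0,0,0,20],[0,0,0,0,0,0,20],[0,0,0,0,0,0,20],[0,0,0,0,0,0,20]]},
)

```text
time: 4.68
tool_pos: [596.5, 174.2, 36.2]
tcp_rot: [180.0, 0.0, -180.0]
ft_force: [-0.4, 0.3, 5.9]
finger_gap: 25.0
grip_force: 39.1
```

shift_gripper(
  increments={"offsets":[[0,0,0,0,0,-40,20],[0,0,0,0,0,-80,20],[0,0,0,30,10,-80,20],[0,0,0,90,28,-80,20],[0,0,0,149,46.3,-80,20],[0,0,0,149,46.3,-80,20],[0,0,0,149,46.3,-80,20]]},
)

```text
time: 5.55
tool_pos: [447.2, 220.5, 115.7]
tcp_rot: [180.0, 0.0, -179.9]
ft_force: [0.4, 0.1, -1.1]
finger_gap: 25.0
grip_force: 39.5
```

Run:
```python
from h import *
print(r.sense()["grip_force"]);s=r.snapshot("scene"); cv2.imwrite("pics/s1.png",s["pixels"][120:340,200:520])
```

```bash
python3 go.py 447.5 220.5 37 180
```

```text
39.4583398103714
rotvec [0.  0.1 0. ] shift [ 0.6  0.1 79. ] t 5.6
```

View pics/s1.png

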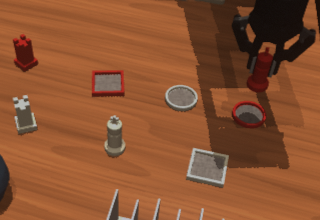

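The crop shows the red king held upright above its round holder at (249,115), and the white square holder at (208,167) empty. Now lower it.

shift_gripper(
  increments={"offsets":[[0,0,0,0,0,30,20],[0,0,0,0,0,60,20],[0,0,0,0,0,72,20],[0,0,0,0,0,77,20],[0,0,0,0,0,79,20],[0,0,0,0,0,79,20],[0,0,0,0,0,79,20]]},
)

```text
time: 6.48
tool_pos: [447.7, 220.6, 37.4]
tcp_rot: [180.0, 0.1, -180.0]
ft_force: [0.0, -0.1, -1.0]
finger_gap: 25.1
grip_force: 39.5
```

shift_gripper(
  increments={"offsets":[[0,0,0,0,0,1,20],[0,0,0,0,0,1.5,20],[0,0,0,0,0,1.5,20]]},
)

```text
time: 6.85
tool_pos: [447.6, 220.6, 36.2]
tcp_rot: [180.0, 0.1, -180.0]
ft_force: [-2.9, -1.4, 8.1]
finger_gap: 25.1
grip_force: 40.5
```

shift_gripper(
  increments={"offsets":[[0,0,0,0,0,0,40],[0,0,0,0,0,0,85],[0,0,0,0,0,0,85],[0,0,0,0,0,0,85],[0,0,0,0,0,0,85],[0,0,0,0,0,-50,85],[0,0,0,0,0,-110,85],[0,0,0,0,0,-160,85]]},
)

```text
time: 7.85
tool_pos: [447.2, 220.4, 197.5]
tcp_rot: [180.0, 0.1, -180.0]
ft_force: [0.6, 0.5, -0.2]
finger_gap: 85.0
grip_force: 0.0
```

```bash
python3 go.py 667 2 220 180
```

```text
rotvec [0.  0.1 0. ] shift [-219.7 -218.4  -22.4] t 7.85
```

shift_gripper(
  increments={"offsets":[[0,0,0,-220,-218,-40,85],[0,0,0,-220,-218,-40,85],[0,0,0,-220,-218,-40,85],[0,0,0,-220,-218,-40,85],[0,0,0,-220,-218,-40,85],[0,0,0,-220,-218,-40,85],[0,0,0,-220,-218,-40,85],[0,0,0,-220,-218,-40,85]]},
)

```text
time: 8.85
tool_pos: [666.5, 3.6, 235.2]
tcp_rot: [180.0, -0.0, -179.9]
ft_force: [-1.2, -0.0, -0.2]
finger_gap: 85.0
grip_force: 0.0
```

Run:
```python
from h import *
s=r.snapshot("wrist"); top(s,(600,2),white); print(s["pose"][:3,3]); cv2.imwrite("pics/w3.png",np.hstack([s["pixels"][30:250,230:410],cv2.cvtColor(white(s),cv2.COLOR_GRAY2BGR)[30:250,230:410]]))
s=r.snapshot("scene"); cv2.imwrite("pics/s2.png",s["pixels"][120:340,200:520])
```

```text
z 6 rect [6.012e+02 3.500e+00 3.520e+01 3.660e+01 1.000e-01] circ [601.4   3.4  18.8]
z 10 rect [6.012e+02 3.500e+00 3.490e+01 3.620e+01 1.000e-01] circ [601.4   3.4  18.6]
z 60 rect [6.01e+02 3.50e+00 3.01e+01 3.13e+01 1.00e-01] circ [601.2   3.3  16.1]
[599.91891888   3.26445667 377.27446463]
```

View pics/w3.png

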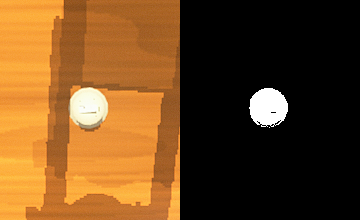

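The white king shows as a clean disc at (88,108) in the crop, giving (601.3, 3.4).

shift_gripper(
  increments={"offsets":[[0,0,0,65,-0.2,80,85],[0,0,0,65,-0.2,80,85],[0,0,0,65,-0.2,130,85],[0,0,0,65,-0.2,180,85],[0,0,0,65,-0.2,202,85],[0,0,0,65,-0.2,202,85],[0,0,0,65,-0.2,202,85]]},
  clamp_n=40,
)

```text
time: 9.82
tool_pos: [603.2, 2.5, 34.9]
tcp_rot: [-180.0, 0.1, -179.9]
ft_force: [0.5, -0.0, 0.0]
finger_gap: 85.1
grip_force: 0.0
```

shift_gripper(
  increments={"offsets":[[0,0,0,0,0,0,20],[0,0,0,0,0,0,20],[0,0,0,0,0,0,20],[0,0,0,0,0,0,20],[0,0,0,0,0,0,20],[0,0,0,0,0,0,20]]},
)

```text
time: 10.58
tool_pos: [602.4, 2.1, 33.5]
tcp_rot: [-180.0, 0.0, -180.0]
ft_force: [0.4, -0.5, 4.6]
finger_gap: 25.3
grip_force: 39.1
```

```bash
python3 go.py 445.7 87.4 113 180
```

```text
rotvec [-0.  0.  0.] shift [156.7  85.4 -79.6] t 10.57
```

shift_gripper(
  increments={"offsets":[[0,0,0,0,0,-40,20],[0,0,0,0,0,-80,20],[0,0,0,40,22,-80,20],[0,0,0,90,50,-80,20],[0,0,0,140,77,-80,20],[0,0,0,156,85.4,-80,20],[0,0,0,156,85.4,-80,20],[0,0,0,156,85.4,-60,20]]},
)

```text
time: 11.58
tool_pos: [448.4, 87.4, 94.6]
tcp_rot: [180.0, 0.3, -180.0]
ft_force: [0.2, 0.2, -0.3]
finger_gap: 24.8
grip_force: 39.4
```

```bash
python3 go.py 446 87.4 37.5 180
```

```text
rotvec [0.  0.3 0. ] shift [ 2.7  0.  57.1] t 11.57
```

View pics/s2.png

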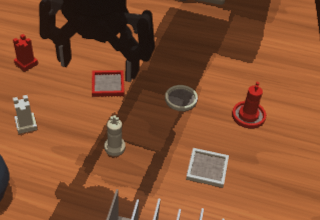

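The red king stands upright in its round holder at (250,110).

shift_gripper(
  increments={"offsets":[[0,0,0,0.5,0,25,20],[0,0,0,0.5,0,45,20],[0,0,0,0.5,0,53,20],[0,0,0,0.5,0,56,20],[0,0,0,0.5,0,56.5,20],[0,0,0,0.5,0,56.5,20]]},
)

```text
time: 12.32
tool_pos: [446.6, 87.3, 37.5]
tcp_rot: [-180.0, 0.1, -180.0]
ft_force: [-0.1, -0.1, 1.9]
finger_gap: 24.9
grip_force: 39.8
```

shift_gripper(
  increments={"offsets":[[0,0,0,0,0,0,40],[0,0,0,0,0,0,85],[0,0,0,0,0,0,85],[0,0,0,0,0,0,85],[0,0,0,0,0,0,85],[0,0,0,0,0,-60,85],[0,0,0,0,0,-120,85],[0,0,0,0,0,-170,85]]},
)

```text
time: 13.32
tool_pos: [445.8, 87.5, 209.1]
tcp_rot: [180.0, 0.1, -180.0]
ft_force: [1.2, 1.2, 0.3]
finger_gap: 85.1
grip_force: 0.0
```

```bash
python3 go.py 669 -176 240 180
```

```text
rotvec [0.  0.1 0. ] shift [-223.2 -263.6  -30.6] t 13.32
```

shift_gripper(
  increments={"offsets":[[0,0,0,-223,-264,-31,85],[0,0,0,-223,-264,-31,85],[0,0,0,-223,-264,-31,85],[0,0,0,-223,-264,-31,85],[0,0,0,-223,-264,-31,85],[0,0,0,-223,-264,-31,85],[0,0,0,-223,-264,-31,85],[0,0,0,-223,-264,-31,85]]},
)

```text
time: 14.32
tool_pos: [668.2, -175.9, 237.0]
tcp_rot: [180.0, -0.1, -180.0]
ft_force: [-0.1, 0.7, -0.5]
finger_gap: 85.0
grip_force: 0.0
```

Run:
```python
from h import *
s=r.snapshot("wrist"); top(s,(603,-176),white); print(s["pose"][:3,3]); cv2.imwrite("pics/w4.png",np.hstack([s["pixels"][30:250,230:410],cv2.cvtColor(white(s),cv2.COLOR_GRAY2BGR)[30:250,230:410]]))
```

```text
z 6 rect [ 603.4 -172.7   36.3   36.5   35.5] circ [ 603.5 -172.8   24.6]
z 10 rect [ 603.4 -172.8   35.9   36.1   35.5] circ [ 603.4 -172.8   24.4]
z 60 rect [ 603.2 -173.2   31.1   31.2   35.5] circ [ 603.2 -173.3   21.1]
[ 601.84690855 -176.13453786  379.07372732]
```

View pics/w4.png

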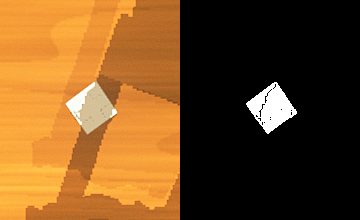

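The white rook is a clean square at (90,107) in the crop, giving (603.4, -172.8) with 36.1 mm sides, turned 35.5°.

shift_gripper(
  increments={"offsets":[[0,0,-10,65,3,60,85],[0,0,-20,65,3,90,85],[0,0,-30,65,3,110,85],[0,0,-35.5,65,3,120,85],[0,0,-35.5,65,3,160,85],[0,0,-35.5,65,3,195,85],[0,0,-35.5,65,3,214,85],[0,0,-35.5,65,3,214,85]]},
  clamp_n=40,
)

```text
time: 15.38
tool_pos: [602.4, -172.3, 22.4]
tcp_rot: [179.9, -0.1, -144.4]
ft_force: [-0.1, 0.3, -0.5]
finger_gap: 84.9
grip_force: 0.0
```

shift_gripper(
  increments={"offsets":[[0,0,0,0,0,0,75],[0,0,0,0,0,0,20],[0,0,0,0,0,0,20],[0,0,0,0,0,0,20],[0,0,0,0,0,0,20],[0,0,0,0,0,0,20],[0,0,0,0,0,0,20],[0,0,0,0,0,-40,20]]},
)

```text
time: 16.38
tool_pos: [600.3, -172.2, 59.6]
tcp_rot: [179.6, -0.3, -144.5]
ft_force: [-0.4, -0.3, -0.8]
finger_gap: 25.3
grip_force: 39.5
```

```bash
python3 go.py 595.5 172.6 100 183.2
```

```text
rotvec [ 0.3 -0.4 32.3] shift [-196.2  283.7  -39.3] t 16.38
```

shift_gripper(
  increments={"offsets":[[0,0,8,-40,57,-39,20],[0,0,16,-80,115,-39,20],[0,0,24,-118,170,-39,20],[0,0,32.3,-156,226,-39,20],[0,0,32.3,-195,282,-39,20],[0,0,32.3,-196,283,-39,20],[0,0,32.3,-196,283,-39,20],[0,0,32.3,-196,283,-39,20]]},
)

```text
time: 17.38
tool_pos: [598.5, 170.3, 102.1]
tcp_rot: [-180.0, -0.1, -176.8]
ft_force: [-0.1, -0.5, -0.7]
finger_gap: 25.5
grip_force: 39.7
```

```bash
python3 go.py 595.5 172.5 28 183.2
```

Run:
```python
from h import *
s=r.snapshot("side"); cv2.imwrite("pics/d2.png",s["pixels"][120:440,130:450])
```

```text
rotvec [-0.  -0.1  0. ] shift [ 2.8  2.4 74.1] t 17.38
```

View pics/d2.png

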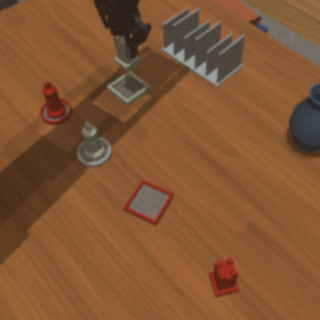

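Both kings stand in their holders, at (56,108) and (95,148). The white rook hangs over its own holder at (128,87).

shift_gripper(
  increments={"offsets":[[0,0,0,2.8,2.4,30,20],[0,0,0,2.8,2.4,55,20],[0,0,0,2.8,2.4,70,20],[0,0,0,2.8,2.4,74,20],[0,0,0,2.8,2.4,74,20],[0,0,0,2.8,2.4,74,20]]},
)

```text
time: 18.18
tool_pos: [596.6, 172.8, 29.3]
tcp_rot: [180.0, 0.1, -176.8]
ft_force: [-0.7, -0.0, -0.7]
finger_gap: 25.5
grip_force: 39.8
```

shift_gripper(
  increments={"offsets":[[0,0,0,0,0,1,20],[0,0,0,0,0,2,20],[0,0,0,0,0,2,20],[0,0,0,0,0,2,20]]},
)

```text
time: 18.68
tool_pos: [596.6, 173.0, 28.4]
tcp_rot: [-180.0, 0.1, -176.8]
ft_force: [-4.4, -1.8, 10.6]
finger_gap: 25.5
grip_force: 41.2
```

shift_gripper(
  increments={"offsets":[[0,0,0,0,0,-0.5,40],[0,0,0,0,0,-0.5,85],[0,0,0,0,0,-0.5,85],[0,0,0,0,0,-0.5,85],[0,0,0,0,0,-0.5,85],[0,0,0,0,0,-60,85],[0,0,0,0,0,-120,85],[0,0,0,0,0,-180,85]]},
)

```text
time: 19.68
tool_pos: [595.6, 172.9, 208.3]
tcp_rot: [-180.0, -0.0, -176.8]
ft_force: [0.1, -0.0, -0.5]
finger_gap: 85.1
grip_force: 0.0
```

```bash
python3 go.py 512 -250 240 180
```

```text
rotvec [-0.  -0.   3.2] shift [ 107.2 -417.6  -31.7] t 19.68
```

shift_gripper(
  increments={"offsets":[[0,0,3.2,107,-418,-32,85],[0,0,3.2,107,-418,-32,85],[0,0,3.2,107,-418,-32,85],[0,0,3.2,107,-418,-32,85],[0,0,3.2,107,-418,-32,85],[0,0,3.2,107,-418,-32,85],[0,0,3.2,107,-418,-32,85],[0,0,3.2,107,-418,-32,85]]},
)

```text
time: 20.68
tool_pos: [511.3, -254.3, 238.9]
tcp_rot: [-179.9, 0.0, 179.7]
ft_force: [-0.1, 0.7, -0.6]
finger_gap: 85.0
grip_force: 0.0
```

shift_gripper(
  increments={"offsets":[[0,0,0,0,0,0,85],[0,0,0,0,0,0,85]]},
)

```text
time: 20.92
tool_pos: [512.8, -249.0, 238.4]
tcp_rot: [180.0, -0.0, -179.9]
ft_force: [0.2, 0.3, -0.3]
finger_gap: 84.7
grip_force: 0.0
```

Run:
```python
from h import *
s=r.snapshot("wrist"); top(s,(445,-250),red); rects(s); print(s["pose"][:3,3]); cv2.imwrite("pics/w5.png",np.hstack([s["pixels"][0:250,200:600],cv2.cvtColor(red(s),cv2.COLOR_GRAY2BGR)[0:250,200:600]]))
```

```text
z 6 rect [ 447.4 -247.    35.7   35.6   62.3] circ [ 447.3 -247.3   24.4]
z 10 rect [ 447.4 -247.    35.3   35.2   62.3] circ [ 447.3 -247.3   24.2]
z 60 rect [ 447.3 -247.3   30.5   30.4   62.3] circ [ 447.2 -247.6   20.9]
red (296, 116, 49, 46) rect [ 447.4 -247.    35.3   35.2   62.3] circ [ 447.3 -247.3   24.2]
red (468, 99, 82, 86) rect [452.3 -64.8  63.9  66.5  20. ] circ [452.2 -65.   45.3]
white (143, 319, 37, 41) rect [ 660.9 -425.    23.4   58.6   62.7] circ [ 664.5 -417.7   29.4]
white (441, 298, 54, 62) rect [646.9 -81.9  90.6  24.2  31.5] circ [651.5 -89.3  45.4]
white (0, 285, 21, 101) rect [ 665.1 -591.5   22.2  127.5   77.3] circ [ 662.6 -602.3   63.7]
white (629, 117, 11, 47) rect [450.8  55.2  43.9   9.4  13.1] circ [449.7  59.8  21.9]
white (478, 108, 62, 69) rect [452.  -64.8  51.3  49.9  20. ] circ [452.  -65.1  35.1]
[ 446.27838273 -249.35748627  380.42178302]
```

View pics/w5.png

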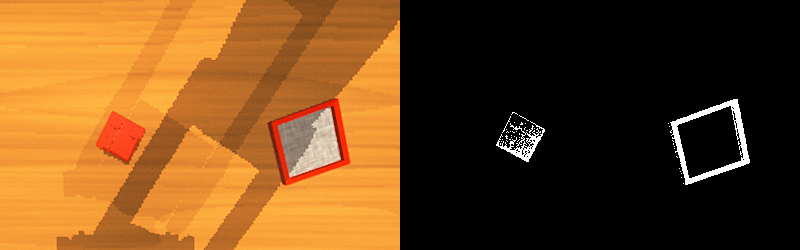

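The red rook in the crop at (121,137) gives (447.4, -247.1), turned 62.3°. Its holder at (309,142) averages (452.5, -63.5) over the views, turned 20°.

shift_gripper(
  increments={"offsets":[[0,0,10,65.4,1.9,60,85],[0,0,20,65.4,1.9,90,85],[0,0,27.7,65.4,1.9,110,85],[0,0,27.7,65.4,1.9,150,85],[0,0,27.7,65.4,1.9,190,85],[0,0,27.7,65.4,1.9,210,85],[0,0,27.7,65.4,1.9,215,85],[0,0,27.7,65.4,1.9,215,85]]},
  clamp_n=40,
)

```text
time: 21.98
tool_pos: [447.6, -248.1, 24.0]
tcp_rot: [-180.0, 0.0, 152.4]
ft_force: [0.3, -0.6, -0.6]
finger_gap: 84.9
grip_force: 0.0
```

shift_gripper(
  increments={"offsets":[[0,0,0,0,0,0,75],[0,0,0,0,0,0,20],[0,0,0,0,0,0,20],[0,0,0,0,0,0,20],[0,0,0,0,0,0,20],[0,0,0,0,0,0,20]]},
)

```text
time: 22.72
tool_pos: [447.4, -248.7, 24.0]
tcp_rot: [-180.0, 0.0, 152.3]
ft_force: [-0.5, 1.1, 4.6]
finger_gap: 25.4
grip_force: 39.8
```

shift_gripper(
  increments={"offsets":[[0,0,0,0,0,-40,20],[0,0,0,0,0,-70,20],[0,0,0,0,0,-70,20]]},
)

```text
time: 23.1
tool_pos: [448.7, -249.6, 96.2]
tcp_rot: [-180.0, 0.3, 152.3]
ft_force: [-0.0, 0.2, -0.5]
finger_gap: 25.6
grip_force: 39.4
```

```bash
python3 go.py 453 -63.5 93 110
```

```text
rotvec [ 0.1  0.3 42.3] shift [ 82.7 166.8   2.7] t 23.1
```

shift_gripper(
  increments={"offsets":[[0,0,10,25,50,0,20],[0,0,20,50,100,0,20],[0,0,30,70,140,0,20],[0,0,40,80,165,0,20],[0,0,42.3,82,167,0,20],[0,0,42.3,82,167,0,20],[0,0,42.3,82,167,0,20]]},
)

```text
time: 23.98
tool_pos: [451.5, -62.6, 92.7]
tcp_rot: [-179.9, -0.0, 110.1]
ft_force: [0.1, -0.8, -1.5]
finger_gap: 25.4
grip_force: 39.6
```

```bash
python3 go.py 453 -63.5 30 110
```

```text
rotvec [-0.1 -0.   0.1] shift [-1.4  1.2 62.7] t 23.98
```

shift_gripper(
  increments={"offsets":[[0,0,0,-1,1,25,20],[0,0,0,-1,1,45,20],[0,0,0,-1,1,58,20],[0,0,0,-1,1,63,20],[0,0,0,-1,1,64,20],[0,0,0,-1,1,64,20]]},
)

```text
time: 24.72
tool_pos: [453.9, -63.3, 30.2]
tcp_rot: [179.9, 0.0, 110.0]
ft_force: [0.3, -0.2, 0.4]
finger_gap: 25.5
grip_force: 39.6
```

shift_gripper(
  increments={"offsets":[[0,0,0,0,0,1,20],[0,0,0,0,0,1,20]]},
)

```text
time: 24.98
tool_pos: [453.6, -63.1, 28.9]
tcp_rot: [180.0, 0.0, 110.0]
ft_force: [-0.2, 0.6, -0.3]
finger_gap: 25.3
grip_force: 39.6
```

shift_gripper(
  increments={"offsets":[[0,0,0,0,0,0.7,20],[0,0,0,0,0,1.4,20],[0,0,0,0,0,1.4,20]]},
)

```text
time: 25.35
tool_pos: [453.6, -63.1, 27.9]
tcp_rot: [180.0, 0.0, 110.0]
ft_force: [-3.4, 1.3, 7.4]
finger_gap: 25.4
grip_force: 40.8
```

Contact with the floor at z ≈ 28, as expected. Release, retreat to the viewing pose and check everything.

shift_gripper(
  increments={"offsets":[[0,0,0,0,0,-0.3,40],[0,0,0,0,0,-0.3,85],[0,0,0,0,0,-0.3,85],[0,0,0,0,0,-0.3,85],[0,0,0,0,0,-0.3,85],[0,0,0,0,0,-60,85],[0,0,0,0,0,-120,85],[0,0,0,0,0,-180,85]]},
)

```text
time: 26.35
tool_pos: [453.0, -63.0, 209.0]
tcp_rot: [-180.0, -0.0, 110.0]
ft_force: [2.0, -1.4, 0.1]
finger_gap: 85.0
grip_force: 0.0
```

```bash
python3 go.py 560 40 330 180
```

```text
rotvec [ -0.  -0. -70.] shift [  60.1  135.8 -121. ] t 26.35
```

shift_gripper(
  increments={"offsets":[[0,0,-10,60,136,-121,85],[0,0,-20,60,136,-121,85],[0,0,-30,60,136,-121,85],[0,0,-40,60,136,-121,85],[0,0,-50,60,136,-121,85],[0,0,-60,60,136,-121,85],[0,0,-70,60,136,-121,85],[0,0,-70,60,136,-121,85]]},
)

```text
time: 27.35
tool_pos: [560.5, 39.9, 328.0]
tcp_rot: [180.0, -0.0, 180.0]
ft_force: [0.5, -0.0, 0.5]
finger_gap: 85.1
grip_force: 0.0
```

shift_gripper(
  increments={"offsets":[[0,0,0,0,0,0,85],[0,0,0,0,0,0,85]]},
)

```text
time: 27.6
tool_pos: [560.6, 39.8, 328.1]
tcp_rot: [180.0, -0.0, 179.9]
ft_force: [0.0, 0.0, 0.4]
finger_gap: 84.8
grip_force: 0.0
```

Run:
```python
from h import *
s=r.snapshot("wrist"); cv2.imwrite("pics/w6.png",s["pixels"]); rects(s)
s=r.snapshot("scene"); cv2.imwrite("pics/s3.png",cv2.resize(s["pixels"][140:330,200:500],None,fx=2.6,fy=2.6))
```

```text
red (446, 65, 65, 57) rect [444.9 221.7  62.7  67.8  50.8] circ [445.  224.7  37.2]
red (194, 65, 57, 70) rect [453.5 -64.4  63.1  58.1  20.1] circ [453.5 -66.7  40.5]
white (534, 444, 33, 27) rect [968.7 398.2  50.2  49.3  89.9] circ [970.7 398.5  33.6]
white (69, 442, 53, 30) rect [ 966.3 -305.9   80.7   54.9   89.9] circ [ 971.9 -306.1   44.9]
white (475, 346, 20, 14) rect [786.9 272.4  24.9  20.6  89.9] circ [786.5 272.3  15.1]
white (118, 329, 27, 21) rect [ 764.2 -220.3   12.5   49.9   48.1] circ [ 764.8 -219.7   25.4]
white (143, 328, 27, 32) rect [ 769.8 -186.7   28.3   50.8   68.4] circ [ 772.4 -179.3   25.6]
white (440, 297, 46, 43) rect [734.2 236.7  89.7  16.3  40.8] circ [734.  236.9  45.2]
white (397, 192, 54, 53) rect [594.6 173.2  66.3  67.2   3.1] circ [594.6 172.4  46.4]
white (452, 71, 39, 46) rect [448.1 216.5  49.6  42.9  11.3] circ [447.5 218.7  25. ]
white (202, 70, 58, 59) rect [452.9 -61.7  52.1  51.3  19.7] circ [452.7 -61.3  35.6]
white (332, 63, 55, 58) rect [445.4  87.6  61.9  62.   84.4] circ [445.4  87.4  31.5]
```

View pics/w6.png

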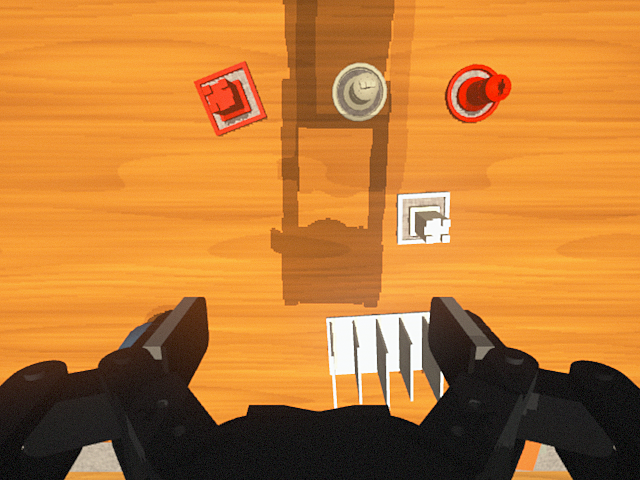

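View pics/s3.png

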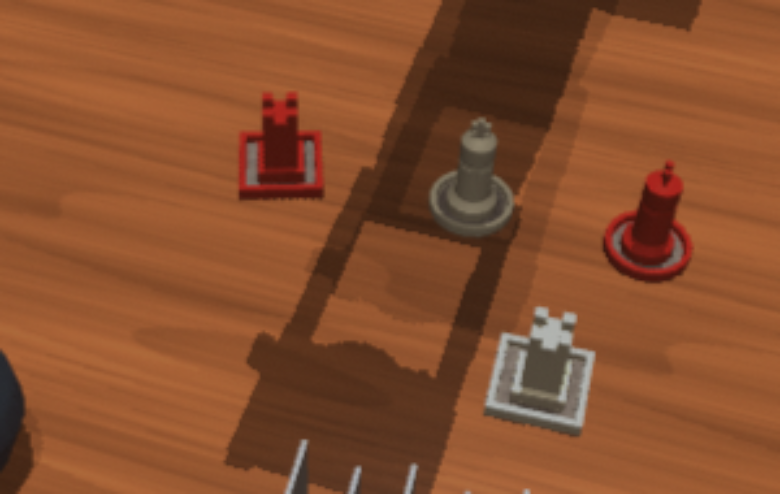

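In both views all four pieces stand upright, centred in their own holders, and both rooks are square. In the wrist view they are at (228,97), (361,90), (485,92) and (424,222). The vase and organiser are where they were.

```bash
python3 -c "
from bench import r
print(r.hand_in())"
```

```text
the job is handed in; nothing more can be done
None
```

The job is handed in at about 28 s: both kings and both rooks stand upright in their own holders, with each rook square to its holder and the vase and organiser untouched.

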